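# Load the vial reader, shut its drawer and hold its enabling plunger at mid travel

### The job

Stand the screw-cap vial upright in the round well of the reader's open drawer, let go of it and push the drawer fully home. Only then press the spring plunger on top of the reader down half-way (10 mm, where the ring mark on its stem meets the collar), never through to its bottom stop, and keep it there: the job finishes while the fingers still hold the plunger at half travel. Keep the vial upright, and leave the mesh basket, the weight and everything else where they are.

Things in the scene. Friction and masses are not known exactly. Their poses are not given: they have to be found in the camera images.
- vial: The only loose screw-cap vial: amber glass cylinder 23 mm in diameter up to about 31 mm, then a shoulder and a 20 mm wide white cap; 48 mm tall, about 18 g. Stands upright on the worktop to the robot's right of the reader, in one of three places shared with the basket and the weight. Origin: centre of its underside, z up along its axis.
- basket: Bystander, loose: steel mesh basket with a narrow neck, 26 mm in diameter, 46 mm tall. Origin: centre of its underside.
- weight: Bystander, loose: steel calibration weight with a knob, 24 mm in diameter, 30 mm tall, 100 g. Origin: centre of its underside.
- reader: White bench instrument, fixed: housing 150 mm deep (x), 130 mm wide (y), flat top 82 mm above the worktop. Origin: centre of its underside; x points from its front (drawer side, towards the robot) to its back, z up; turned up to 0.3 rad about z. The drawer comes out of the front face (x = -75 mm) along -x. Inside 90 mm wide, ceiling at 65 mm. The plunger stands on top at x = 25 mm, y = 0.
- drawer (a joint): How far the drawer is pulled out of the reader, m: 0 = fully home, 0.095 = at its outer stop; starts open 0.075 to 0.095. About 2 N of friction; it stays where it is left.
- well (a point): Centre of the floor of the drawer's round well, 12 mm above the worktop (axes as the reader's); a seated vial's origin lies here. Well 31 mm in diameter, 14 mm deep, 2 mm chamfer; the deck round it is 26 mm above the worktop, 80 mm wide (y), open at its sides. The front plate's inner face is 36 mm from the well's centre towards the robot, so close the fingers along the y axis.
- drawer_front (a point): Middle of the outer face of the drawer's upright grey front plate, 34 mm above the worktop; the plate is 100 mm wide, 10 mm thick, from 6 to 62 mm above the worktop, and has no handle. Push here along the reader's +x to shut the drawer. Axes as the reader's.
- plunger (a joint): How far the plunger is pressed down, m: 0 = released, 0.010 = half-way (run), 0.020 = bottom stop. Spring: 2 N to start it, 7 N at half-way, 12 N at the bottom stop; it springs back up when let go.
- plunger_top (a point): Centre of the flat upper face of the plunger's grey round cap, 36 mm in diameter, 8 mm thick; 124 mm above the worktop when released, 114 mm at half-way. It moves straight down towards a 46 mm wide steel collar whose top is 92 mm above the worktop. Metal stem 20 mm in diameter; its black ring mark reaches the collar's top at half-way. Axes as the reader's.
Things that resemble listed ones, but are neither listed nor needed, are in the scene too. Leave any purple or yellow look-alike of the vial alone.

How it is judged:
By the outcome, as a careful person would: the job done as asked, in the order asked, and still so for the second after the job is handed in, while the arm keeps its last pose, push and grip.
It also fails if it takes over 58 s, if anything falls off the work surface, if the arm or the gripper's body presses on something with over 40 N, if the wrist force passes 120 N, or if a joint passes its speed limit or range.

### The arm

A 6-joint arm with a two-finger parallel gripper is mounted at the origin on a cart in front of the work surface, level with it; the furniture and walls round the work are solid. World frame = base frame: x ahead of the robot, y to its left, z up, the work surface at z = 0. Lengths are in m, angles in rad, forces in N, time in s.
With the tool pointing down it reaches from about 0.15 to 0.775 m from the base axis. Payload 6.1 kg.
Tool frame: the origin (TCP) lies on the mounting face of the last link; the fingertips stand 173 mm ahead of it and the grasp point (between the pads) lies 155 mm ahead of it; z points along the fingers, x is the direction in which the jaws open and shut, and the axes are right-handed (so a half turn about z gives the same grasp; the last joint's range is limited). The gripper opens to 85 mm and grips with 20 to 120 N. Pads are 22 mm wide; open, the fingers measure 114 mm over their backs; the gripper's body (76 mm by 85 mm) begins 54 mm behind the grasp point. The pads swing forward as they close: fully open they stand 13 mm farther back than shut.
Start: joints at [-1.333, 0.126, -0.04, 1.405, 0, 1.571], TCP at [0.124, -0.51, 0.405] pointing down, gripper open.
Joint ranges: [-2.72, 2.72], [-0.95, 1.95], [-1.27, 1.35], [-1.78, 2.02], [-1.46, 1.47], [-3.14, 3.14]. Speed limits (rad/s): [2.39, 2.39, 3.01, 3.14, 3.14, 3.14].

### API

Orientations are given as a unit quaternion [x, y, z, w].
In Python, from plant import get_obs, camera, camera_info, job_done gives the robot as it stands.
- The arm moves only by the shell command python3 -m handwheel 'ROWS'. ROWS is JSON, a list of rows, each an object of numbers: "tx", "ty", "tz": the shift along the tool's x, y, z in mm; "ax", "ay", "az": the turn, a rotation vector about the tool's x, y, z in rad; "claw": the closure in counts, from 0 (fully open) to 255 (shut). A call has exactly 5 rows; each row shifts and turns the commanded pose from where the row before left it, along the tool's axes as they then stand; what a row does not reach is not made up. A row lasts 1/10 s, in which the tool goes at most 50 mm and 8.59 degrees, less where a joint would pass 70% of its speed; a pose out of reach is approached as far as the arm can. A call is refused whole if a number of a shift passes 50 or a number of a turn 0.15, either way. A call with a gripper value outside its range is refused whole. The fingers move at their own pace and stop on an object; the grip force is fixed at half the most. Time passes only in rows, so rows that do not move let the fingers close, or fill a call up. It gives the time, the measured TCP pose, the force and the opening at its end, in the units of the state.
- get_obs(): the state, without advancing time (a new reading comes with each control period).
- camera(name): name is "scene" or "top" or "wrist"; returns the picture (420x560x3 uint8, blue, green, red); there is no depth.
- camera_info(name): a dict with "fovy" (degrees; the focal length in pixels is half the picture's height over the tangent of half this angle, whatever the lens; pixels are square), "cx", "cy" (the principal point, pixels), "xyz" and "rotation" of the camera in the world. Camera axes: x right, y down, z forward; pixel columns grow to the right and rows downward; lengths in m; the calibration is good to about 2 mm. A picture is of the moment at which its call begins: read the wrist's pose just before it. camera_info takes no time and is no camera call; for the wrist camera it gives the pose at the moment of the call.
- job_done(): hands the job in, once; it reports no verdict.
The state is a dict: "time_s": time; "joints": joint angles; "dq": joint speeds; "tau": joint torques, N m; "tool_pos": TCP position; "tcp_rot": TCP orientation; "contact_force": force on the tool from outside, world axes, zero at the start; "moment": the same for the moment, N m; "grip_width": finger opening in m.
Only numpy, scipy, OpenCV 4.12 (cv2) and the standard library are available. Lean on these libraries where they do the work, as an engineer would, in place of code of your own. Each camera call takes 0.05 s, during which the arm holds its last target.

## Working session

There is one attempt and no reset: what is moved stays moved. The work goes in short steps, Python scripts to look and compute and a shell command to move; the robot and the scene stay as the last step left them, time stands still between calls to the robot, and variables do not carry over. Pictures are saved under pics/ and viewed, and the job is handed in when it is done.

```bash
mkdir -p pics; ls; cat > h.py <<'E'
import numpy as np, cv2
from plant import get_obs, camera, camera_info
from scipy.spatial.transform import Rotation as R
def info(n):
    c=camera_info(n); return c
def K(c):
    f=210/np.tan(np.radians(c['fovy'])/2); return f,c['cx'],c['cy']
def rot(c):
    r=np.array(c['rotation'],float); return R.from_quat(r).as_matrix() if r.size==4 else r.reshape(3,3)
def ray(c,u,v):
    f,cx,cy=K(c); d=rot(c)@np.array([(u-cx)/f,(v-cy)/f,1]); return np.array(c['xyz']),d
def at_z(c,u,v,z):
    o,d=ray(c,u,v); return o+d*(z-o[2])/d[2]
def proj(c,p):
    f,cx,cy=K(c); q=rot(c).T@(np.array(p)-np.array(c['xyz'])); return f*q[0]/q[2]+cx,f*q[1]/q[2]+cy
E
python3 - <<'E'
from h import *
print(get_obs())
for n in ['scene','top']:
    c=info(n);print(n,c); cv2.imwrite(f'pics/{n}0.png',camera(n))
E
```

```text
pics
{'time_s': 0.0, 'joints': array([-1.33299025e+00,  1.26391409e-01, -4.06107248e-02,  1.40538100e+00,
        2.28844687e-05,  1.57082345e+00]), 'dq': array([-0.00059647,  0.00016539,  0.001212  , -0.00199096,  0.00051621,
       -0.00073491]), 'tau': array([-1.04380473e-03, -4.35911965e+01,  3.52925849e+01,  1.73477683e-02,
       -1.40645075e-04,  1.41926756e-05]), 'tool_pos': array([ 0.1236481 , -0.51010306,  0.40392101]), 'tcp_rot': array([ 7.85984687e-01, -6.18245454e-01, -6.16543374e-04, -4.99495529e-04]), 'contact_force': array([-0.69949774, -0.23981177,  0.26611165]), 'moment': array([-0.03223744, -0.00857503, -0.03307369]), 'grip_width': 0.08544675496109833}
scene {'fovy': 42.06081873256663, 'cx': 284.1714481980175, 'cy': 199.39599127871628, 'xyz': array([-0.38612572, -0.54786346,  0.65755002]), 'rotation': array([ 0.73182992, -0.43778212,  0.27489239, -0.44407877])}
top {'fovy': 49.890987377079455, 'cx': 277.8001073057726, 'cy': 210.24509407211895, 'xyz': array([ 0.45289226, -0.08908641,  0.99929049]), 'rotation': array([ 0.70940528, -0.70234516,  0.04063978, -0.04247166])}
```

View pics/scene0.png

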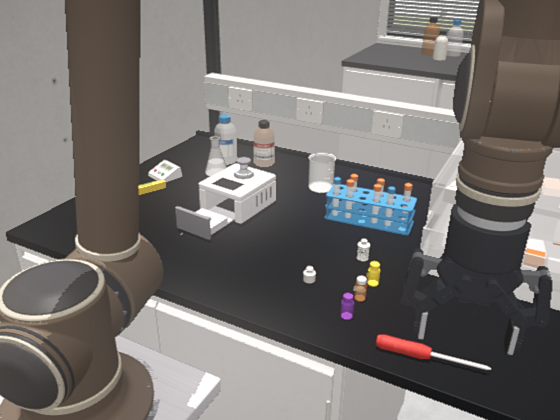

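View pics/top0.png

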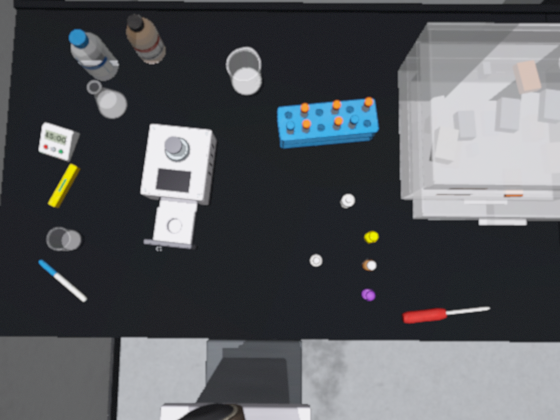

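```bash
python3 - <<'E'
from h import *
t=cv2.imread('pics/top0.png'); s=cv2.imread('pics/scene0.png')
a=cv2.resize(t[185:315,290:400],None,fx=4,fy=4,interpolation=cv2.INTER_CUBIC)
b=cv2.resize(t[115:260,130:230],None,fx=4,fy=4,interpolation=cv2.INTER_CUBIC)
c=cv2.resize(s[230:330,290:400],None,fx=5,fy=5,interpolation=cv2.INTER_CUBIC)
cv2.imwrite('pics/a.png',a);cv2.imwrite('pics/b.png',b);cv2.imwrite('pics/c.png',c)
E
```

```text
(no output)
```

View pics/a.png

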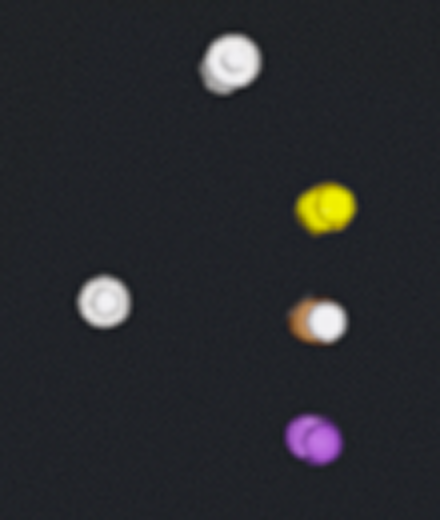

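View pics/b.png

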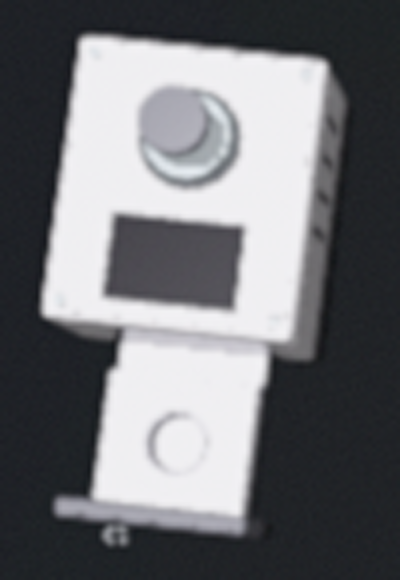

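View pics/c.png

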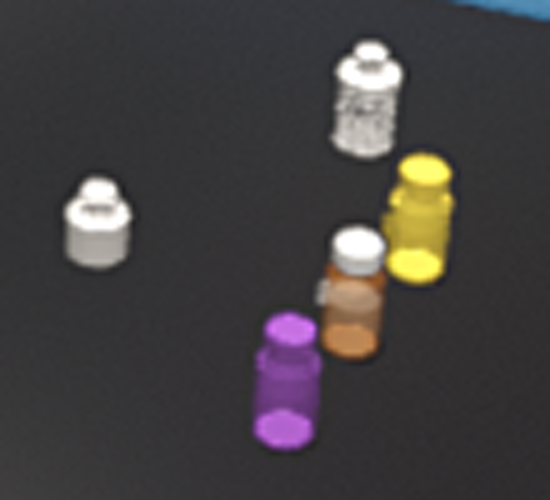

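```bash
python3 - <<'E'
from h import *
c=info('top'); s=info('scene')
f=lambda u,v:(u/4+130,v/4+115)
P={k:at_z(c,*f(*p),.082) for k,p in dict(bl=(80,36),br=(328,58),fl=(41,316),fr=(292,343)).items()}
for k in P: print(k,P[k].round(4))
m=sum(P.values())/4
dx=(P['bl']+P['br']-P['fl']-P['fr']);dy=(P['bl']+P['fl']-P['br']-P['fr'])
print('center',m,'yaw',np.arctan2(dx[1],dx[0]),np.arctan2(-dy[0],dy[1]),np.linalg.norm(dx)/2,np.linalg.norm(dy)/2)
yaw=(np.arctan2(dx[1],dx[0])+np.arctan2(-dy[0],dy[1]))/2
ex=np.array([np.cos(yaw),np.sin(yaw),0]);ey=np.array([-ex[1],ex[0],0])
for n,uv,z in [('well',f(178,443),.026),('plunger',f(174,119),.124),('collar',f(188,137),.092)]:
    p=at_z(c,*uv,z); print(n,p,'reader',(p-m)@ex,(p-m)@ey)
p=at_z(c,371.75,265.5,.048);q=at_z(s,361.6,279,.048);r=at_z(s,360.4,298.4,0)
print('vial',p,q,r)
print('yellow',at_z(c,290+335/4,185+205/4,.046),'purp',at_z(c,290+322/4,185+442/4,.046))
E
```

```text
bl [0.7405 0.1833 0.082 ]
br [0.7299 0.0531 0.082 ]
fl [0.5921 0.197  0.082 ]
fr [0.5794 0.0675 0.082 ]
center [0.66045508 0.12523439 0.082     ] yaw -0.09341064351727368 -0.08966982286604358 0.15011614197005269 0.1303591844335132
well [0.53189503 0.13711533 0.026     ] reader -0.1291078457802138 7.920373837464018e-05
plunger [0.68530107 0.12229709 0.124     ] reader 0.025010462871575885 -0.0006537717684112537
collar [0.68438444 0.12246788 0.092     ] reader 0.02408206665471401 -0.0005674925150378831
vial [ 0.45089825 -0.28363233  0.048     ] [ 0.45057984 -0.28466105  0.048     ] [ 0.45373961 -0.28494977  0.        ]
yellow [ 0.51223765 -0.28913706  0.046     ] purp [ 0.38894752 -0.28055922  0.046     ]
```

The vial is the amber, white-capped one at top (371,265). Yellow (371,237) and purple (368,295) are look-alikes, the mesh one at (347,201) is the basket, and the short one at (316,260) is the weight. Both cameras agree on the vial to about 1 mm, and the reader measures 150 x 130 mm as it should. I'll turn the wrist first and watch which way joint 6 goes.

```bash
python3 -m handwheel '[{"az":-0.15},{"az":-0.15},{"az":-0.15},{"az":-0.15},{"az":-0.15}]'; python3 -c "
from h import *;print(get_obs()['joints'])"
```

```text
[-1.33299481e+00  1.26359335e-01 -4.04669942e-02  1.40543662e+00
  3.56598125e-05  1.57081720e+00]$[0]: bad value
```

```bash
python3 -m handwheel '[{"tx":0,"ty":0,"tz":0,"ax":0,"ay":0,"az":-0.14,"claw":0},{"tx":0,"ty":0,"tz":0,"ax":0,"ay":0,"az":-0.14,"claw":0},{"tx":0,"ty":0,"tz":0,"ax":0,"ay":0,"az":-0.14,"claw":0},{"tx":0,"ty":0,"tz":0,"ax":0,"ay":0,"az":-0.14,"claw":0},{"tx":0,"ty":0,"tz":0,"ax":0,"ay":0,"az":-0.14,"claw":0}]'; python3 -c "
from h import *;print(get_obs()['joints'])"
```

```text
time_s: 0.6
tool_pos: [0.1236, -0.5101, 0.4042]
tcp_rot: [0.951, -0.309, -0.0, -0.0]
contact_force: [-0.2, 0.8, 0.4]
grip_width: 0.0854
[-1.33303681e+00  1.26164300e-01 -4.02417758e-02  1.40540138e+00
  2.54052988e-05  8.65022137e-01]
```

```bash
for i in 1; do python3 -m handwheel '[{"tx":0,"ty":0,"tz":0,"ax":0,"ay":0,"az":-0.141,"claw":0},{"tx":0,"ty":0,"tz":0,"ax":0,"ay":0,"az":-0.141,"claw":0},{"tx":0,"ty":0,"tz":0,"ax":0,"ay":0,"az":-0.141,"claw":0},{"tx":0,"ty":0,"tz":0,"ax":0,"ay":0,"az":-0.141,"claw":0},{"tx":0,"ty":0,"tz":0,"ax":0,"ay":0,"az":-0.141,"claw":0}]' ; done
python3 -m handwheel '[{"tx":0,"ty":0,"tz":0,"ax":0,"ay":0,"az":-0.141,"claw":0},{"tx":0,"ty":0,"tz":0,"ax":0,"ay":0,"az":-0.141,"claw":0},{"tx":0,"ty":0,"tz":0,"ax":0,"ay":0,"az":-0.141,"claw":0},{"tx":0,"ty":0,"tz":0,"ax":0,"ay":0,"az":-0.141,"claw":0},{"tx":0,"ty":0,"tz":0,"ax":0,"ay":0,"az":-0.141,"claw":0}]' >/dev/null
python3 -m handwheel '[{"tx":0,"ty":0,"tz":0,"ax":0,"ay":0,"az":-0.141,"claw":0},{"tx":0,"ty":0,"tz":0,"ax":0,"ay":0,"az":-0.141,"claw":0},{"tx":0,"ty":0,"tz":0,"ax":0,"ay":0,"az":-0.141,"claw":0},{"tx":0,"ty":0,"tz":0,"ax":0,"ay":0,"az":-0.141,"claw":0},{"tx":0,"ty":0,"tz":0,"ax":0,"ay":0,"az":-0.141,"claw":0}]'
cat >> h.py <<'E'
RC=np.array([0.6605,0.1252,0]);YAW=-0.0915
def togo(p):
    o=get_obs(); r=R.from_quat(o['tcp_rot']); m=r.as_matrix()
    print('t',o['time_s'],'pos',o['tool_pos'].round(4),'tx,ty,tz mm',(r.inv().apply(np.array(p)-o['tool_pos'])*1e3).round(1),
     'xax ang err to reader y',np.arctan2(m[1,0],m[0,0])-(np.pi/2+YAW),'z',m[:,2].round(4),'j',o['joints'].round(2),'w',o['grip_width'],'F',o['contact_force'].round(1))
E
python3 -c "
from h import *;togo([.451,-.284,.30])"
```

```text
time_s: 1.1
tool_pos: [0.1237, -0.5101, 0.4042]
tcp_rot: [0.999, 0.039, -0.0, -0.0]
contact_force: [-0.1, -0.3, -0.2]
grip_width: 0.0856
time_s: 2.1
tool_pos: [0.1236, -0.5101, 0.4042]
tcp_rot: [0.736, 0.677, 0.0, -0.0]
contact_force: [-0.7, 0.1, 0.8]
grip_width: 0.0853
t 2.1 pos [ 0.1236 -0.5101  0.4042] tx,ty,tz mm [252.4 307.5 104.4] xax ang err to reader y 0.008499226779609348 z [-2.e-04  9.e-04 -1.e+00] j [-1.33  0.13 -0.04  1.41 -0.   -1.25] w 0.08529451392783893 F [-0.7  0.1  0.8]
```

```bash
python3 -m handwheel '[{"tx":25,"ty":31,"tz":10,"ax":0,"ay":0,"az":0.008,"claw":0},{"tx":25,"ty":31,"tz":10,"ax":0,"ay":0,"az":0,"claw":0},{"tx":25,"ty":31,"tz":10,"ax":0,"ay":0,"az":0,"claw":0},{"tx":25,"ty":31,"tz":10,"ax":0,"ay":0,"az":0,"claw":0},{"tx":25,"ty":31,"tz":10,"ax":0,"ay":0,"az":0,"claw":0}]'
python3 -c "
from h import *;togo([.451,-.284,.30])"
```

```text
time_s: 2.6
tool_pos: [0.2908, -0.3994, 0.354]
tcp_rot: [0.741, 0.672, 0.0, -0.0]
contact_force: [0.1, -0.7, 0.9]
grip_width: 0.0852
t 2.6 pos [ 0.2908 -0.3994  0.354 ] tx,ty,tz mm [130.3 148.2  54. ] xax ang err to reader y -0.005639690397633235 z [-3.e-04  5.e-04 -1.e+00] j [-0.94  0.07 -0.21  1.29  0.   -0.84] w 0.08519999649909293 F [ 0.1 -0.7  0.9]
```

```bash
python3 -m handwheel '[{"tx":25,"ty":31,"tz":10,"ax":0,"ay":0,"az":0,"claw":0},{"tx":25,"ty":31,"tz":10,"ax":0,"ay":0,"az":0,"claw":0},{"tx":25,"ty":31,"tz":10,"ax":0,"ay":0,"az":0,"claw":0},{"tx":25,"ty":31,"tz":10,"ax":0,"ay":0,"az":0,"claw":0},{"tx":25,"ty":30,"tz":10,"ax":0,"ay":0,"az":0,"claw":0}]'
python3 -c "
from h import *;togo([.451,-.284,.30])"
```

```text
time_s: 3.1
tool_pos: [0.4564, -0.2897, 0.3039]
tcp_rot: [0.74, 0.672, -0.0, -0.0]
contact_force: [0.1, -0.7, 0.4]
grip_width: 0.0854
t 3.1 pos [ 0.4564 -0.2897  0.3039] tx,ty,tz mm [ 5.2 -5.9  3.9] xax ang err to reader y -0.0050654736089674746 z [-5.e-04  2.e-04 -1.e+00] j [-0.57  0.17 -0.2   1.19 -0.   -0.47] w 0.08541142350847263 F [ 0.1 -0.7  0.4]
```

```bash
python3 -m handwheel '[{"tx":5,"ty":-6,"tz":4,"ax":0,"ay":0,"az":-0.005,"claw":0},{"tx":0,"ty":0,"tz":0,"ax":0,"ay":0,"az":0,"claw":0},{"tx":0,"ty":0,"tz":0,"ax":0,"ay":0,"az":0,"claw":0},{"tx":0,"ty":0,"tz":0,"ax":0,"ay":0,"az":0,"claw":0},{"tx":0,"ty":0,"tz":0,"ax":0,"ay":0,"az":0,"claw":0}]'
python3 -c "
from h import *;togo([.451,-.284,.30]);c=info('wrist');print(c);cv2.imwrite('pics/w1.png',camera('wrist'))
for z in (0,.048): print(proj(c,[.451,-.284,z]))"
```

```text
time_s: 3.6
tool_pos: [0.4492, -0.2863, 0.3013]
tcp_rot: [0.739, 0.673, 0.0, 0.0]
contact_force: [-0.8, -0.2, -0.1]
grip_width: 0.085
t 3.6 pos [ 0.4492 -0.2863  0.3013] tx,ty,tz mm [2.4 1.6 1.3] xax ang err to reader y -0.002067034724051009 z [ 8.e-04 -6.e-04 -1.e+00] j [-0.57  0.16 -0.23  1.18 -0.   -0.47] w 0.08501405341804605 F [-0.8 -0.2 -0.1]
{'fovy': 62.00359608273985, 'cx': 278.8897730302897, 'cy': 215.85901874298625, 'xyz': array([ 0.38251215, -0.28053346,  0.26943775]), 'rotation': array([0.73305329, 0.66719946, 0.08901156, 0.09774807])}
(np.float64(282.60892949287705), np.float64(210.2017768461206))
(np.float64(283.3573674020883), np.float64(228.04901585529177))
```

View pics/w1.png

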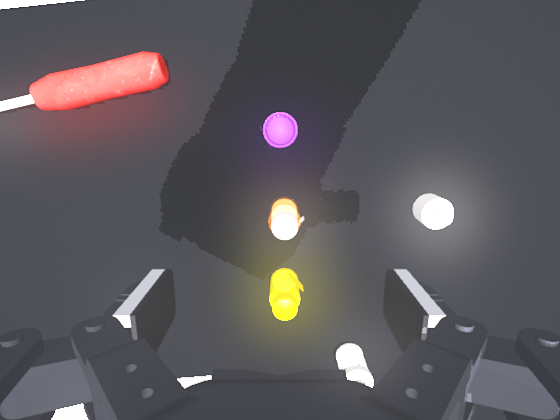

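```bash

python3 -c "
from h import *
i=cv2.imread('pics/w1.png');cv2.imwrite('pics/w1c.png',cv2.resize(i[180:260,240:340],None,fx=6,fy=6,interpolation=cv2.INTER_CUBIC))"
```

```text
(no output)
```

View pics/w1c.png

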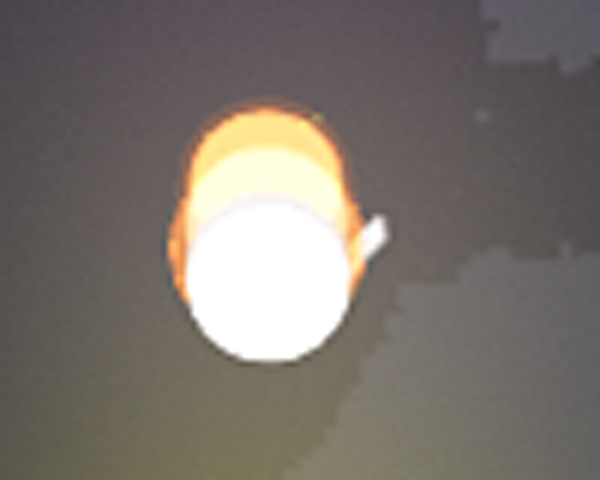

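The vial has a thin label tab sticking out towards +y at about mid-height. I'll grip the 20 mm cap above it, which also keeps the fingertips clear of the deck.

```bash

python3 -c "
from h import *
c=info('wrist');print(at_z(c,240+270/6,180+280/6,.048));togo([.4505,-.2845,.205])"
```

```text
[ 0.45018132 -0.28274188  0.048     ]
t 3.65 pos [ 0.4492 -0.2862  0.3012] tx,ty,tz mm [ 1.9  1.1 96.2] xax ang err to reader y -0.0019152161059772244 z [ 7.e-04 -5.e-04 -1.e+00] j [-0.57  0.16 -0.23  1.18 -0.   -0.47] w 0.08559171044637527 F [ 0.6 -0.3  0.1]
```

```bash
python3 -m handwheel '[{"tx":2.5,"ty":1,"tz":25,"ax":0,"ay":0,"az":0,"claw":0},{"tx":0,"ty":0,"tz":25,"ax":0,"ay":0,"az":0,"claw":0},{"tx":0,"ty":0,"tz":25,"ax":0,"ay":0,"az":0,"claw":0},{"tx":0,"ty":0,"tz":20,"ax":0,"ay":0,"az":0,"claw":0},{"tx":0,"ty":0,"tz":0,"ax":0,"ay":0,"az":0,"claw":0}]'
python3 -c "
from h import *;togo([.4505,-.2837,.205]);cv2.imwrite('pics/w2.png',camera('wrist'));cv2.imwrite('pics/s2.png',camera('scene')[220:340,280:440].repeat(4,0).repeat(4,1))"
```

```text
time_s: 4.15
tool_pos: [0.4496, -0.2828, 0.2033]
tcp_rot: [0.739, 0.674, -0.001, -0.002]
contact_force: [0.1, -0.1, 0.2]
grip_width: 0.0855
t 4.15 pos [ 0.4496 -0.2828  0.2033] tx,ty,tz mm [-0.8  1.  -1.7] xax ang err to reader y -0.001232752116167024 z [-0.004   0.0025 -1.    ] j [-0.56  0.22 -0.38  0.98 -0.   -0.47] w 0.08547622875582489 F [ 0.1 -0.1  0.2]
```

View pics/w2.png

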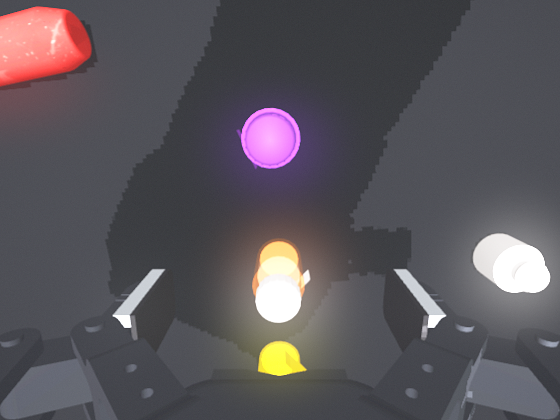

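View pics/s2.png

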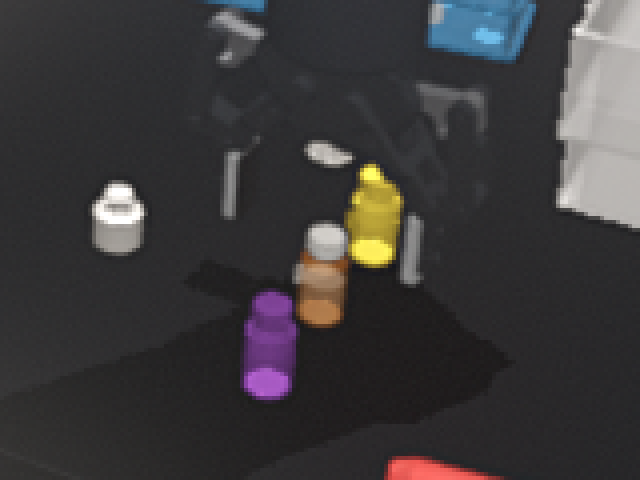

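```bash
python3 -m handwheel '[{"tx":-0.5,"ty":1,"tz":-1,"ax":0,"ay":0,"az":0,"claw":120},{"tx":0,"ty":0,"tz":0,"ax":0,"ay":0,"az":0,"claw":160},{"tx":0,"ty":0,"tz":0,"ax":0,"ay":0,"az":0,"claw":180},{"tx":0,"ty":0,"tz":0,"ax":0,"ay":0,"az":0,"claw":200},{"tx":0,"ty":0,"tz":0,"ax":0,"ay":0,"az":0,"claw":255}]'
python3 -m handwheel '[{"tx":0,"ty":0,"tz":0,"ax":0,"ay":0,"az":0,"claw":255},{"tx":0,"ty":0,"tz":0,"ax":0,"ay":0,"az":0,"claw":255},{"tx":0,"ty":0,"tz":0,"ax":0,"ay":0,"az":0,"claw":255},{"tx":0,"ty":0,"tz":0,"ax":0,"ay":0,"az":0,"claw":255},{"tx":0,"ty":0,"tz":0,"ax":0,"ay":0,"az":0,"claw":255}]'
python3 -c "
from h import *;togo([.4505,-.2837,.205]);cv2.imwrite('pics/w3.png',camera('wrist'));cv2.imwrite('pics/s3.png',camera('scene')[220:340,280:440].repeat(4,0).repeat(4,1))"
```

```text
time_s: 4.75
tool_pos: [0.4521, -0.2836, 0.2073]
tcp_rot: [0.739, 0.674, 0.0, 0.0]
contact_force: [0.4, 0.8, 1.6]
grip_width: 0.0171
time_s: 5.25
tool_pos: [0.4521, -0.2836, 0.2072]
tcp_rot: [0.739, 0.674, 0.0, 0.0]
contact_force: [0.7, 1.5, 5.5]
grip_width: 0.0174
t 5.25 pos [ 0.4521 -0.2836  0.2072] tx,ty,tz mm [-0.3 -1.6  2.2] xax ang err to reader y -0.00014384446726101174 z [ 8.e-04 -1.e-04 -1.e+00] j [-0.56  0.22 -0.37  0.98  0.   -0.47] w 0.01739471538823322 F [0.7 1.5 5.5]
```

View pics/w3.png

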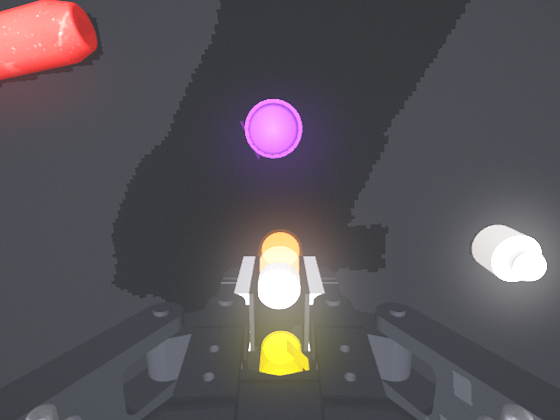

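View pics/s3.png

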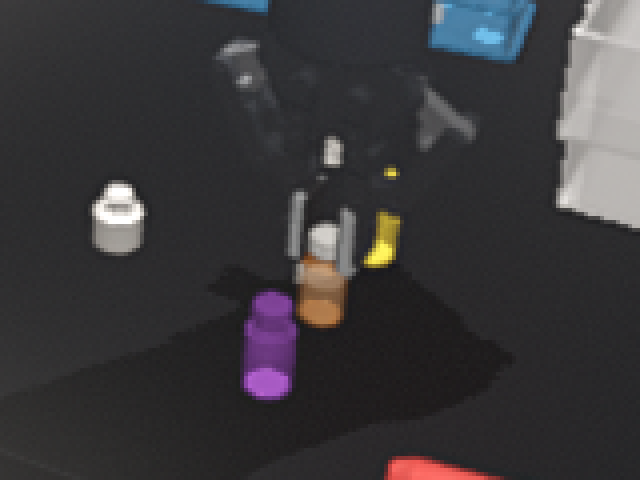

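```bash
python3 -m handwheel '[{"tx":0,"ty":0,"tz":-3,"ax":0,"ay":0,"az":0,"claw":255},{"tx":0,"ty":0,"tz":-7,"ax":0,"ay":0,"az":0,"claw":255},{"tx":0,"ty":0,"tz":-10,"ax":0,"ay":0,"az":0,"claw":255},{"tx":0,"ty":0,"tz":-10,"ax":0,"ay":0,"az":0,"claw":255},{"tx":0,"ty":0,"tz":0,"ax":0,"ay":0,"az":0,"claw":255}]'
python3 -c "
from h import *;togo([.4505,-.2837,.205]);cv2.imwrite('pics/s4.png',camera('scene')[220:340,280:440].repeat(4,0).repeat(4,1))"
```

```text
time_s: 5.85
tool_pos: [0.4525, -0.284, 0.2387]
tcp_rot: [0.739, 0.674, 0.0, 0.002]
contact_force: [0.1, -0.5, 0.2]
grip_width: 0.0172
t 5.85 pos [ 0.4525 -0.284   0.2387] tx,ty,tz mm [ 0.2 -2.1 33.7] xax ang err to reader y -0.0003367482256797505 z [ 0.0027 -0.0017 -1.    ] j [-0.56  0.19 -0.33  1.05 -0.   -0.47] w 0.017233303238527634 F [ 0.1 -0.5  0.2]
```

View pics/s4.png

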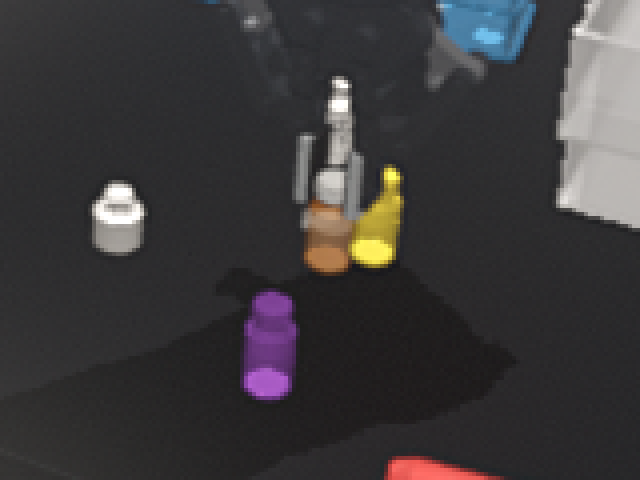

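```bash
python3 -c "
from h import *;togo([.533,.137,.32])"
python3 -m handwheel '[{"tx":0,"ty":0,"tz":-16,"ax":0,"ay":0,"az":0,"claw":255},{"tx":15,"ty":0,"tz":-25,"ax":0,"ay":0,"az":0,"claw":255},{"tx":30,"ty":-3,"tz":-25,"ax":0,"ay":0,"az":0,"claw":255},{"tx":35,"ty":-4,"tz":-15,"ax":0,"ay":0,"az":0,"claw":255},{"tx":40,"ty":-4,"tz":0,"ax":0,"ay":0,"az":0,"claw":255}]'
python3 -c "
from h import *;togo([.533,.137,.32])"
```

```text
t 5.9 pos [ 0.4523 -0.2839  0.2379] tx,ty,tz mm [426.4  41.9 -82.5] xax ang err to reader y -0.00033259912488770027 z [ 0.0019 -0.0012 -1.    ] j [-0.56  0.19 -0.33  1.04 -0.   -0.47] w 0.017231740472891718 F [-0.3 -0.1 -1. ]
time_s: 6.4
tool_pos: [0.4524, -0.1627, 0.3199]
tcp_rot: [0.739, 0.673, 0.001, 0.002]
contact_force: [0.4, 0.2, -0.4]
grip_width: 0.0172
t 6.4 pos [ 0.4524 -0.1627  0.3199] tx,ty,tz mm [ 3.059e+02  5.230e+01 -2.000e-01] xax ang err to reader y -0.0019369642434015066 z [ 0.0037 -0.0014 -1.    ] j [-0.35  0.05 -0.3   1.21 -0.   -0.25] w 0.01720652002482171 F [ 0.4  0.2 -0.4]
```

```bash

python3 -m handwheel '[{"tx":40,"ty":7,"tz":0,"ax":0,"ay":0,"az":0,"claw":255},{"tx":40,"ty":7,"tz":0,"ax":0,"ay":0,"az":0,"claw":255},{"tx":40,"ty":7,"tz":0,"ax":0,"ay":0,"az":0,"claw":255},{"tx":40,"ty":7,"tz":0,"ax":0,"ay":0,"az":0,"claw":255},{"tx":40,"ty":7,"tz":0,"ax":0,"ay":0,"az":0,"claw":255}]'
python3 -m handwheel '[{"tx":40,"ty":7,"tz":0,"ax":0,"ay":0,"az":0,"claw":255},{"tx":36,"ty":5,"tz":0,"ax":0,"ay":0,"az":0,"claw":255},{"tx":15,"ty":3,"tz":0,"ax":0,"ay":0,"az":0,"claw":255},{"tx":10,"ty":2,"tz":0,"ax":0,"ay":0,"az":0,"claw":255},{"tx":0,"ty":0,"tz":0,"ax":0,"ay":0,"az":0,"claw":255}]'
python3 -c "
from h import *;togo([.533,.137,.32])"
```

```text
time_s: 6.9
tool_pos: [0.5051, 0.0345, 0.3176]
tcp_rot: [0.739, 0.674, -0.0, 0.0]
contact_force: [1.1, -0.4, 0.3]
grip_width: 0.0175
time_s: 7.4
tool_pos: [0.5314, 0.1322, 0.3173]
tcp_rot: [0.739, 0.674, -0.0, -0.0]
contact_force: [-0.4, -1.0, -0.3]
grip_width: 0.0169
t 7.4 pos [0.5314 0.1322 0.3173] tx,ty,tz mm [ 4.9  1.1 -2.7] xax ang err to reader y 0.0005649703154482211 z [-6.e-04 -4.e-04 -1.e+00] j [ 0.24  0.18 -0.16  1.22 -0.    0.33] w 0.016914139258430994 F [-0.4 -1.  -0.3]
```

```bash

python3 -m handwheel '[{"tx":5,"ty":1,"tz":10,"ax":0,"ay":0,"az":0,"claw":255},{"tx":0,"ty":0,"tz":25,"ax":0,"ay":0,"az":0,"claw":255},{"tx":0,"ty":0,"tz":25,"ax":0,"ay":0,"az":0,"claw":255},{"tx":0,"ty":0,"tz":0,"ax":0,"ay":0,"az":0,"claw":255},{"tx":0,"ty":0,"tz":0,"ax":0,"ay":0,"az":0,"claw":255}]'
python3 -c "
from h import *;togo([.533,.137,.219])
cv2.imwrite('pics/w5.png',camera('wrist'));i=camera('scene');cv2.imwrite('pics/s5.png',cv2.resize(i[140:260,150:310],None,fx=4,fy=4,interpolation=2))"
```

```text
time_s: 7.9
tool_pos: [0.5325, 0.1358, 0.2575]
tcp_rot: [0.739, 0.673, -0.001, -0.0]
contact_force: [-0.6, -0.9, -0.3]
grip_width: 0.017
t 7.9 pos [0.5325 0.1358 0.2575] tx,ty,tz mm [ 1.2  0.4 38.5] xax ang err to reader y -0.001675756015142582 z [-1.3e-03 -4.0e-04 -1.0e+00] j [ 0.25  0.21 -0.26  1.1  -0.    0.34] w 0.017043228962398224 F [-0.6 -0.9 -0.3]
```

View pics/w5.png

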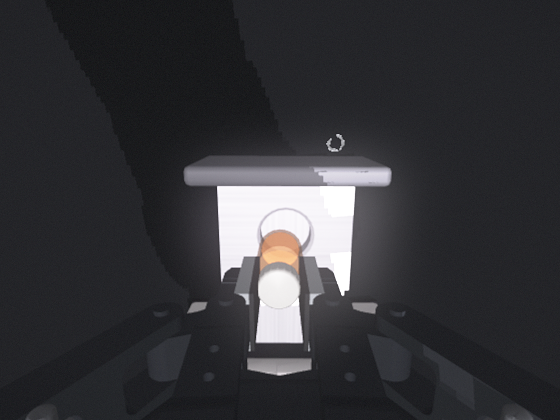

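View pics/s5.png

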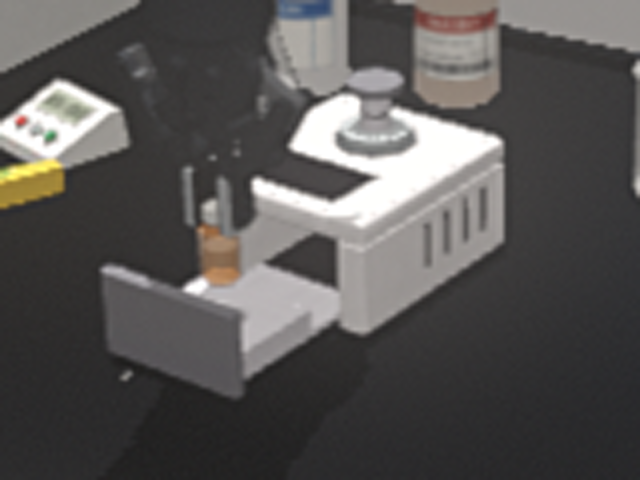

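```bash
python3 -c "
from h import *
c=info('wrist');i=cv2.imread('pics/w5.png');cv2.imwrite('pics/w5c.png',cv2.resize(i[190:320,220:350],None,fx=5,fy=5,interpolation=2))
print([np.round(proj(c,[.5319,.1371,z]),1) for z in (.026,.05,.098)])
w=[ [.5319+.0155*np.cos(a),.1371+.0155*np.sin(a),.026] for a in np.arange(0,6.28,np.pi/2)]
print([np.round(proj(c,p),1) for p in w])"
```

```text
[array([280.5, 233. ]), array([280.7, 246.8]), array([281.5, 288.1])]
[array([282.8, 256.8]), array([306.1, 230.7]), array([278.1, 208.2]), array([255. , 235.3])]
```

View pics/w5c.png

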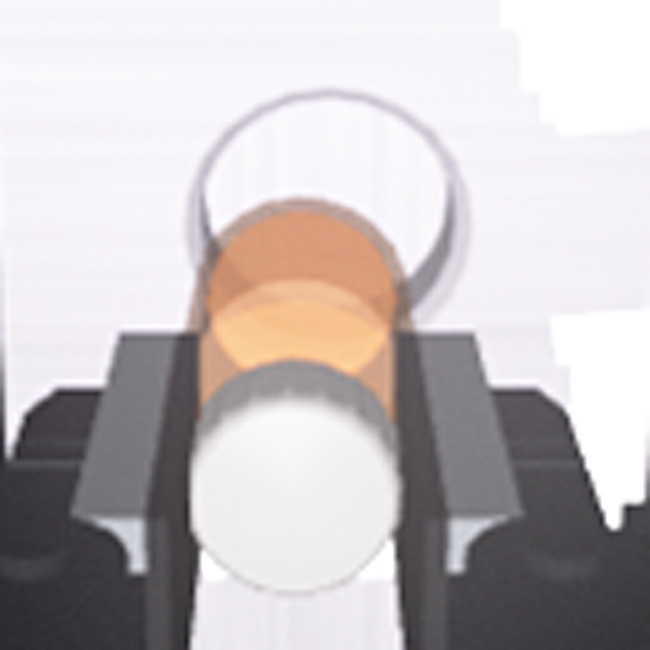

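```bash

python3 -m handwheel '[{"tx":3,"ty":0,"tz":0,"ax":0,"ay":0,"az":0,"claw":255},{"tx":0,"ty":0,"tz":8,"ax":0,"ay":0,"az":0,"claw":255},{"tx":0,"ty":0,"tz":9,"ax":0,"ay":0,"az":0,"claw":255},{"tx":0,"ty":0,"tz":0,"ax":0,"ay":0,"az":0,"claw":255},{"tx":0,"ty":0,"tz":0,"ax":0,"ay":0,"az":0,"claw":255}]'
python3 -c "
from h import *;togo([.533,.137,.219])
i=camera('wrist');cv2.imwrite('pics/w6c.png',cv2.resize(i[190:320,220:350],None,fx=5,fy=5,interpolation=2))
i=camera('scene');cv2.imwrite('pics/s6.png',cv2.resize(i[160:250,170:290],None,fx=5,fy=5,interpolation=2))"
```

```text
time_s: 8.5
tool_pos: [0.5328, 0.1397, 0.2401]
tcp_rot: [0.739, 0.674, -0.001, -0.0]
contact_force: [-0.7, -0.5, 0.8]
grip_width: 0.0172
t 8.5 pos [0.5328 0.1397 0.2401] tx,ty,tz mm [-2.7  0.5 21.1] xax ang err to reader y -0.00018173043825231439 z [-1.2e-03 -3.0e-04 -1.0e+00] j [ 0.26  0.22 -0.29  1.06 -0.    0.35] w 0.01722877253513723 F [-0.7 -0.5  0.8]
```

View pics/w6c.png

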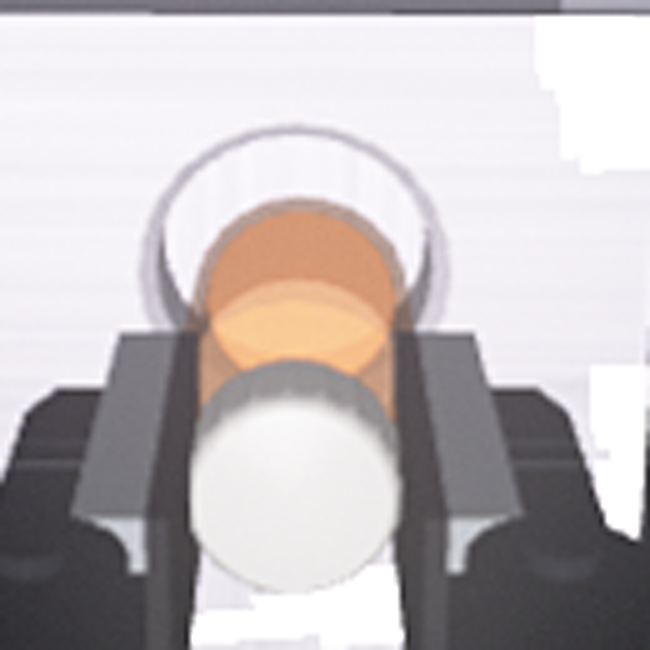

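View pics/s6.png

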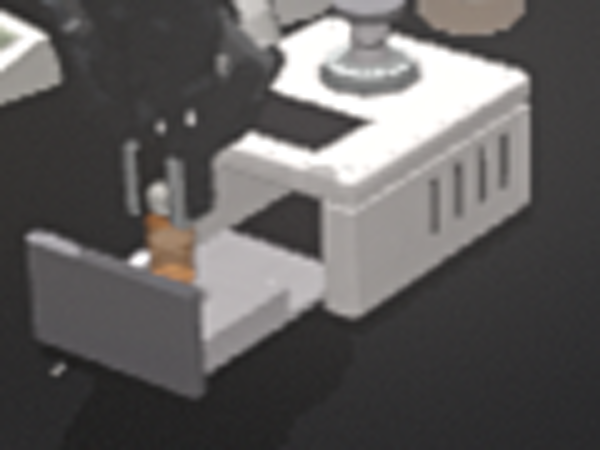

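```bash

python3 -m handwheel '[{"tx":-0.5,"ty":0,"tz":4,"ax":0,"ay":0,"az":0,"claw":255},{"tx":0,"ty":0,"tz":5,"ax":0,"ay":0,"az":0,"claw":255},{"tx":0,"ty":0,"tz":5,"ax":0,"ay":0,"az":0,"claw":255},{"tx":0,"ty":0,"tz":4,"ax":0,"ay":0,"az":0,"claw":255},{"tx":0,"ty":0,"tz":0,"ax":0,"ay":0,"az":0,"claw":255}]'
python3 -c "
from h import *;togo([.533,.137,.219])
i=camera('wrist');cv2.imwrite('pics/w7c.png',cv2.resize(i[190:320,220:350],None,fx=5,fy=5,interpolation=2))"
```

```text
time_s: 9.1
tool_pos: [0.5327, 0.1391, 0.2218]
tcp_rot: [0.739, 0.674, -0.001, -0.0]
contact_force: [0.9, -0.0, -0.1]
grip_width: 0.0172
t 9.1 pos [0.5327 0.1391 0.2218] tx,ty,tz mm [-2.1  0.5  2.8] xax ang err to reader y -0.00029916919517924967 z [-1.3e-03 -3.0e-04 -1.0e+00] j [ 0.26  0.24 -0.31  1.02 -0.    0.35] w 0.017241553558522915 F [ 0.9 -0.  -0.1]
```

View pics/w7c.png

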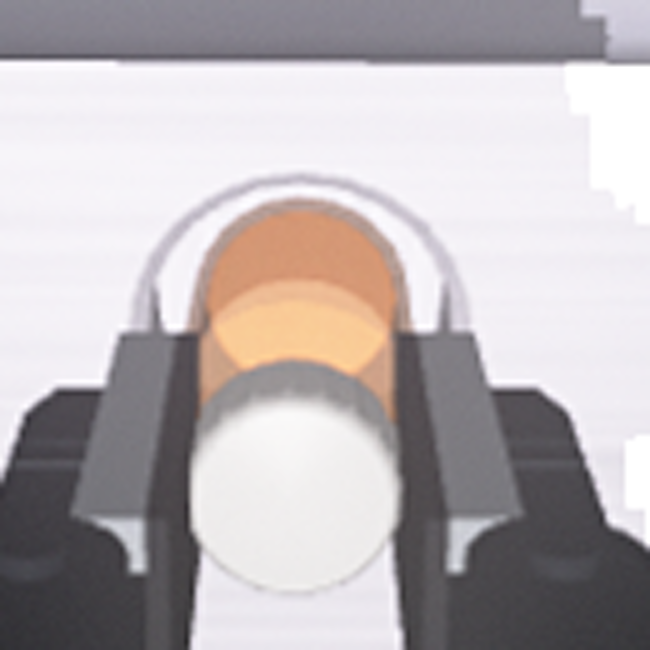

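The vial is inside the well and centred. I'll lower it the last few mm and watch the force.

```bash

python3 -m handwheel '[{"tx":0,"ty":0,"tz":1,"ax":0,"ay":0,"az":0,"claw":255},{"tx":0,"ty":0,"tz":1,"ax":0,"ay":0,"az":0,"claw":255},{"tx":0,"ty":0,"tz":0.5,"ax":0,"ay":0,"az":0,"claw":255},{"tx":0,"ty":0,"tz":0,"ax":0,"ay":0,"az":0,"claw":255},{"tx":0,"ty":0,"tz":0,"ax":0,"ay":0,"az":0,"claw":255}]'
```

```text
time_s: 9.65
tool_pos: [0.533, 0.1392, 0.2203]
tcp_rot: [0.739, 0.674, 0.0, 0.0]
contact_force: [0.6, -1.0, -1.3]
grip_width: 0.0172
```

```bash

python3 -m handwheel '[{"tx":0,"ty":0,"tz":1,"ax":0,"ay":0,"az":0,"claw":255},{"tx":0,"ty":0,"tz":0.5,"ax":0,"ay":0,"az":0,"claw":255},{"tx":0,"ty":0,"tz":0,"ax":0,"ay":0,"az":0,"claw":255},{"tx":0,"ty":0,"tz":0,"ax":0,"ay":0,"az":0,"claw":255},{"tx":0,"ty":0,"tz":0,"ax":0,"ay":0,"az":0,"claw":255}]'
```

```text
time_s: 10.15
tool_pos: [0.5332, 0.1393, 0.2192]
tcp_rot: [0.739, 0.674, 0.0, 0.0]
contact_force: [0.4, 0.7, 5.6]
grip_width: 0.0169
```

```bash

python3 -m handwheel '[{"tx":0,"ty":0,"tz":-0.5,"ax":0,"ay":0,"az":0,"claw":190},{"tx":0,"ty":0,"tz":0,"ax":0,"ay":0,"az":0,"claw":180},{"tx":0,"ty":0,"tz":0,"ax":0,"ay":0,"az":0,"claw":165},{"tx":0,"ty":0,"tz":0,"ax":0,"ay":0,"az":0,"claw":140},{"tx":0,"ty":0,"tz":0,"ax":0,"ay":0,"az":0,"claw":100}]'
python3 -m handwheel '[{"tx":0,"ty":0,"tz":-10,"ax":0,"ay":0,"az":0,"claw":60},{"tx":0,"ty":0,"tz":-20,"ax":0,"ay":0,"az":0,"claw":60},{"tx":0,"ty":0,"tz":-25,"ax":0,"ay":0,"az":0,"claw":60},{"tx":0,"ty":0,"tz":-25,"ax":0,"ay":0,"az":0,"claw":60},{"tx":0,"ty":0,"tz":0,"ax":0,"ay":0,"az":0,"claw":60}]'
python3 -c "
from h import *;togo([.44,.14,.32])
i=camera('wrist');cv2.imwrite('pics/w8.png',i)
i=camera('scene');cv2.imwrite('pics/s8.png',cv2.resize(i[130:250,150:310],None,fx=4,fy=4,interpolation=2))"
```

```text
time_s: 10.65
tool_pos: [0.5329, 0.1392, 0.219]
tcp_rot: [0.739, 0.674, -0.0, -0.0]
contact_force: [-0.8, -0.4, -0.1]
grip_width: 0.0508
time_s: 11.15
tool_pos: [0.534, 0.1395, 0.3037]
tcp_rot: [0.739, 0.674, 0.003, 0.002]
contact_force: [-0.1, -1.7, 0.3]
grip_width: 0.0652
t 11.15 pos [0.534  0.1395 0.3037] tx,ty,tz mm [ -8.1 -93.5 -16.9] xax ang err to reader y -0.00024140160501806562 z [ 0.0064  0.0017 -1.    ] j [ 0.26  0.19 -0.18  1.19 -0.    0.35] w 0.06517422690589937 F [-0.1 -1.7  0.3]
```

View pics/w8.png

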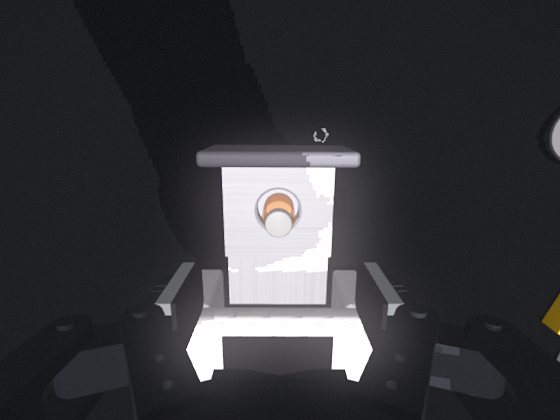

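View pics/s8.png

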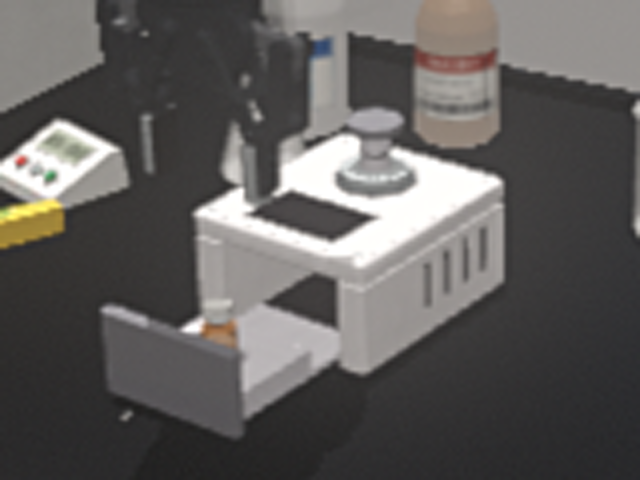

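Vial is upright in the well and released. Next I close the fingers and move in front of the plate.

```bash

python3 -m handwheel '[{"tx":0,"ty":-15,"tz":0,"ax":0,"ay":0,"az":0,"claw":255},{"tx":0,"ty":-20,"tz":0,"ax":0,"ay":0,"az":0,"claw":255},{"tx":0,"ty":-20,"tz":0,"ax":0,"ay":0,"az":0,"claw":255},{"tx":0,"ty":-20,"tz":0,"ax":0,"ay":0,"az":0,"claw":255},{"tx":0,"ty":0,"tz":0,"ax":0,"ay":0,"az":0,"claw":255}]'
python3 -c "
from h import *;togo([.4534,.1455,.200])"
```

```text
time_s: 11.75
tool_pos: [0.4561, 0.146, 0.2982]
tcp_rot: [0.739, 0.674, -0.001, -0.001]
contact_force: [0.0, 0.7, -1.2]
grip_width: 0.0002
t 11.75 pos [0.4561 0.146  0.2982] tx,ty,tz mm [-0.6 -2.4 98.2] xax ang err to reader y 0.0006008981739165087 z [-2.8e-03 -7.0e-04 -1.0e+00] j [ 0.31  0.06 -0.34  1.17  0.    0.4 ] w 0.00018701580458394007 F [ 0.   0.7 -1.2]
```

```bash

python3 -m handwheel '[{"tx":0,"ty":-4,"tz":20,"ax":0,"ay":0,"az":0,"claw":255},{"tx":0,"ty":0,"tz":30,"ax":0,"ay":0,"az":0,"claw":255},{"tx":0,"ty":0,"tz":30,"ax":0,"ay":0,"az":0,"claw":255},{"tx":0,"ty":0,"tz":18,"ax":0,"ay":0,"az":0,"claw":255},{"tx":0,"ty":0,"tz":0,"ax":0,"ay":0,"az":0,"claw":255}]'
python3 -c "
from h import *;togo([.4534,.1455,.200])
i=camera('wrist');cv2.imwrite('pics/w9.png',i)
i=camera('scene');cv2.imwrite('pics/s9.png',cv2.resize(i[130:250,150:310],None,fx=4,fy=4,interpolation=2))"
```

```text
time_s: 12.25
tool_pos: [0.4534, 0.146, 0.198]
tcp_rot: [0.739, 0.674, -0.003, -0.001]
contact_force: [-0.6, 1.5, -0.4]
grip_width: 0.0001
t 12.25 pos [0.4534 0.146  0.198 ] tx,ty,tz mm [-0.5  0.  -2. ] xax ang err to reader y -0.000483755413153375 z [-0.0055 -0.0019 -1.    ] j [ 0.31  0.13 -0.51  0.94 -0.    0.4 ] w 6.51635806441084e-05 F [-0.6  1.5 -0.4]
```

View pics/w9.png

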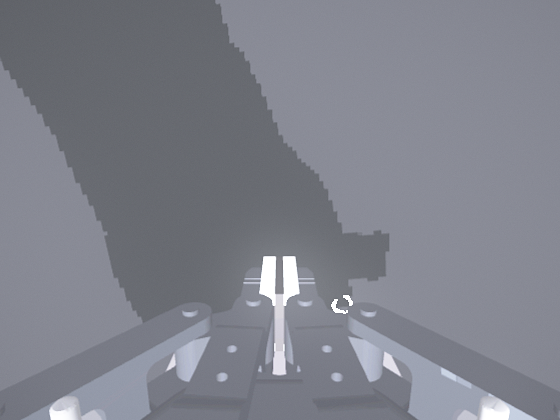

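View pics/s9.png

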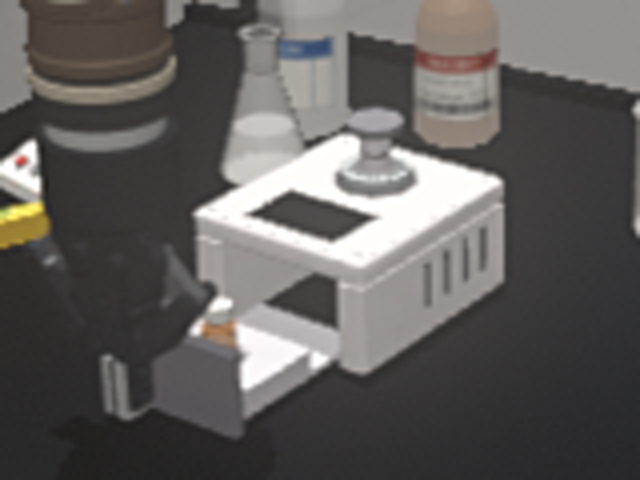

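```bash

python3 -m handwheel '[{"tx":0,"ty":6,"tz":0,"ax":0,"ay":0,"az":0,"claw":255},{"tx":0,"ty":6,"tz":0,"ax":0,"ay":0,"az":0,"claw":255},{"tx":0,"ty":6,"tz":0,"ax":0,"ay":0,"az":0,"claw":255},{"tx":0,"ty":6,"tz":0,"ax":0,"ay":0,"az":0,"claw":255},{"tx":0,"ty":6,"tz":0,"ax":0,"ay":0,"az":0,"claw":255}]'
python3 -m handwheel '[{"tx":0,"ty":6,"tz":0,"ax":0,"ay":0,"az":0,"claw":255},{"tx":0,"ty":6,"tz":0,"ax":0,"ay":0,"az":0,"claw":255},{"tx":0,"ty":6,"tz":0,"ax":0,"ay":0,"az":0,"claw":255},{"tx":0,"ty":6,"tz":0,"ax":0,"ay":0,"az":0,"claw":255},{"tx":0,"ty":6,"tz":0,"ax":0,"ay":0,"az":0,"claw":255}]'
python3 -c "
from h import *;o=get_obs();print((o['tool_pos']-RC)@[np.cos(YAW),np.sin(YAW),0]);togo([.4534,.1455,.200])
i=camera('scene');cv2.imwrite('pics/s10.png',cv2.resize(i[130:250,150:310],None,fx=4,fy=4,interpolation=2))"
```

```text
time_s: 12.85
tool_pos: [0.4846, 0.1437, 0.2014]
tcp_rot: [0.739, 0.674, -0.0, -0.0]
contact_force: [-2.8, 0.5, 1.7]
grip_width: -0.0004
time_s: 13.35
tool_pos: [0.5145, 0.1408, 0.2011]
tcp_rot: [0.739, 0.674, -0.0, 0.0]
contact_force: [-2.4, -1.1, 1.0]
grip_width: 0.0001
-0.14679692125928065
t 13.35 pos [0.5145 0.1408 0.2011] tx,ty,tz mm [ -1.  -61.3   1.1] xax ang err to reader y -0.0004290909012782951 z [-1.e-04 -3.e-04 -1.e+00] j [ 0.27  0.22 -0.38  0.97 -0.    0.36] w 0.0001456948294763122 F [-2.4 -1.1  1. ]
```

View pics/s10.png

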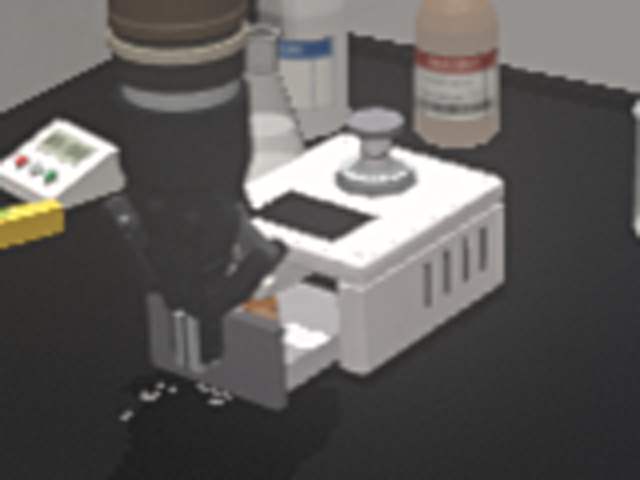

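```bash

python3 -m handwheel '[{"tx":0,"ty":8,"tz":0,"ax":0,"ay":0,"az":0,"claw":255},{"tx":0,"ty":8,"tz":0,"ax":0,"ay":0,"az":0,"claw":255},{"tx":0,"ty":8,"tz":0,"ax":0,"ay":0,"az":0,"claw":255},{"tx":0,"ty":8,"tz":0,"ax":0,"ay":0,"az":0,"claw":255},{"tx":0,"ty":8,"tz":0,"ax":0,"ay":0,"az":0,"claw":255}]'
python3 -m handwheel '[{"tx":0,"ty":3,"tz":0,"ax":0,"ay":0,"az":0,"claw":255},{"tx":0,"ty":2,"tz":0,"ax":0,"ay":0,"az":0,"claw":255},{"tx":0,"ty":2,"tz":0,"ax":0,"ay":0,"az":0,"claw":255},{"tx":0,"ty":1,"tz":0,"ax":0,"ay":0,"az":0,"claw":255},{"tx":0,"ty":0,"tz":0,"ax":0,"ay":0,"az":0,"claw":255}]'
python3 -c "
from h import *;o=get_obs();print((o['tool_pos']-RC)@[np.cos(YAW),np.sin(YAW),0]);togo([.4534,.1455,.200])
i=camera('scene');cv2.imwrite('pics/s11.png',cv2.resize(i[130:250,150:310],None,fx=4,fy=4,interpolation=2))"
```

```text
time_s: 13.9
tool_pos: [0.5546, 0.1371, 0.2011]
tcp_rot: [0.739, 0.674, -0.0, 0.0]
contact_force: [-3.4, -1.7, 1.5]
grip_width: 0.0001
time_s: 14.4
tool_pos: [0.5619, 0.1366, 0.2012]
tcp_rot: [0.739, 0.674, 0.0, 0.0]
contact_force: [-1.6, -0.9, -0.6]
grip_width: 0.0002
-0.09920059696784934
t 14.4 pos [0.5619 0.1366 0.2012] tx,ty,tz mm [  -1.1 -108.9    1.2] xax ang err to reader y -0.00020978036084651208 z [ 2.e-04  1.e-04 -1.e+00] j [ 0.24  0.3  -0.28  0.99  0.    0.33] w 0.00024339966895802495 F [-1.6 -0.9 -0.6]
```

View pics/s11.png

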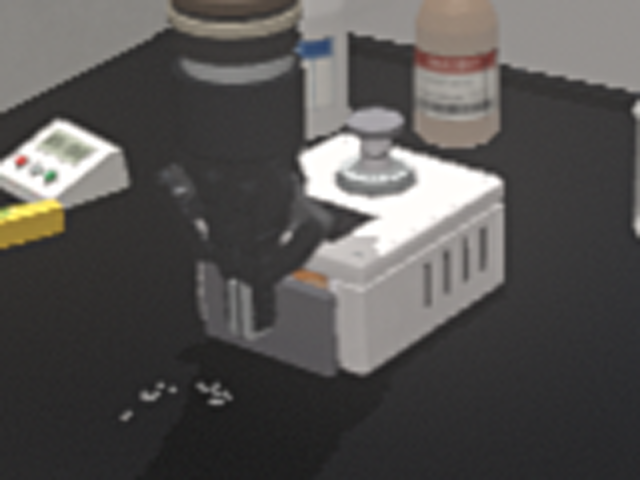

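Almost home. I'll continue in small steps until the force rises.

```bash

python3 -m handwheel '[{"tx":0,"ty":1,"tz":0,"ax":0,"ay":0,"az":0,"claw":255},{"tx":0,"ty":1,"tz":0,"ax":0,"ay":0,"az":0,"claw":255},{"tx":0,"ty":1,"tz":0,"ax":0,"ay":0,"az":0,"claw":255},{"tx":0,"ty":0,"tz":0,"ax":0,"ay":0,"az":0,"claw":255},{"tx":0,"ty":0,"tz":0,"ax":0,"ay":0,"az":0,"claw":255}]'
```

```text
time_s: 14.95
tool_pos: [0.565, 0.1364, 0.2012]
tcp_rot: [0.739, 0.674, 0.0, 0.0]
contact_force: [-0.6, -0.0, -0.8]
grip_width: 0.0001
```

```bash

python3 -m handwheel '[{"tx":0,"ty":1,"tz":0,"ax":0,"ay":0,"az":0,"claw":255},{"tx":0,"ty":1,"tz":0,"ax":0,"ay":0,"az":0,"claw":255},{"tx":0,"ty":1,"tz":0,"ax":0,"ay":0,"az":0,"claw":255},{"tx":0,"ty":0,"tz":0,"ax":0,"ay":0,"az":0,"claw":255},{"tx":0,"ty":0,"tz":0,"ax":0,"ay":0,"az":0,"claw":255}]'
```

```text
time_s: 15.45
tool_pos: [0.5665, 0.1362, 0.2012]
tcp_rot: [0.739, 0.674, -0.001, -0.001]
contact_force: [-8.6, 1.7, 5.2]
grip_width: -0.0001
```

```bash

python3 -m handwheel '[{"tx":0,"ty":1,"tz":0,"ax":0,"ay":0,"az":0,"claw":255},{"tx":0,"ty":1,"tz":0,"ax":0,"ay":0,"az":0,"claw":255},{"tx":0,"ty":0,"tz":0,"ax":0,"ay":0,"az":0,"claw":255},{"tx":0,"ty":0,"tz":0,"ax":0,"ay":0,"az":0,"claw":255},{"tx":0,"ty":0,"tz":0,"ax":0,"ay":0,"az":0,"claw":255}]'
python3 -c "
from h import *;togo([.4534,.1455,.200])
i=camera('top');cv2.imwrite('pics/t12.png',cv2.resize(i[110:260,120:240],None,fx=4,fy=4,interpolation=2))"
```

```text
time_s: 15.95
tool_pos: [0.5671, 0.1361, 0.2012]
tcp_rot: [0.738, 0.674, -0.002, -0.003]
contact_force: [-16.6, 2.0, 11.0]
grip_width: 0.0
t 15.95 pos [0.5671 0.1361 0.2012] tx,ty,tz mm [  -0.9 -114.1    2. ] xax ang err to reader y 0.00061545191733825 z [-0.0069  0.0012 -1.    ] j [ 0.23  0.31 -0.26  1.    0.    0.33] w 9.564961381593395e-06 F [-16.6   2.   11. ]
```

```bash

python3 -m handwheel '[{"tx":0,"ty":-10,"tz":0,"ax":0,"ay":0,"az":0,"claw":255},{"tx":0,"ty":-30,"tz":0,"ax":0,"ay":0,"az":0,"claw":255},{"tx":0,"ty":-20,"tz":-10,"ax":0,"ay":0,"az":0,"claw":255},{"tx":0,"ty":0,"tz":-35,"ax":0,"ay":0,"az":0,"claw":255},{"tx":0,"ty":0,"tz":-35,"ax":0,"ay":0,"az":0,"claw":255}]'
python3 -c "
from h import *;togo([.684,.124,.32])
i=camera('top');cv2.imwrite('pics/t13.png',cv2.resize(i[110:260,120:240],None,fx=4,fy=4,interpolation=2))
i=camera('scene');cv2.imwrite('pics/s13.png',cv2.resize(i[130:250,150:310],None,fx=4,fy=4,interpolation=2))"
```

```text
time_s: 16.5
tool_pos: [0.5093, 0.1413, 0.2817]
tcp_rot: [0.739, 0.674, -0.0, 0.0]
contact_force: [0.9, 0.3, -0.4]
grip_width: -0.0001
t 16.5 pos [0.5093 0.1413 0.2817] tx,ty,tz mm [ -1.3 175.5 -38.3] xax ang err to reader y 0.0001151687298306392 z [-4.e-04 -5.e-04 -1.e+00] j [ 0.27  0.16 -0.27  1.14 -0.    0.36] w -9.639390295927255e-05 F [ 0.9  0.3 -0.4]
```

View pics/t13.png

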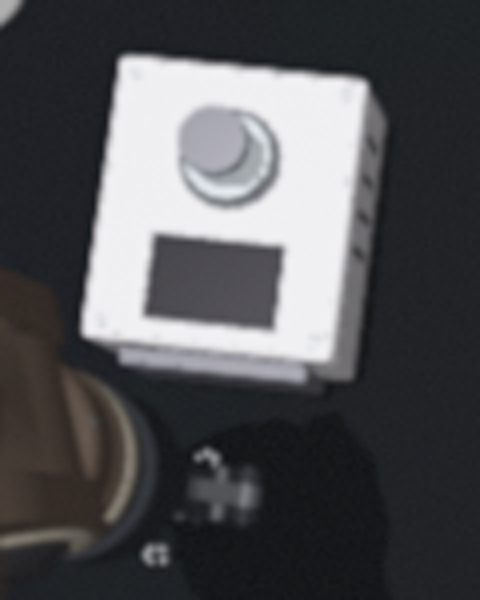

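View pics/s13.png

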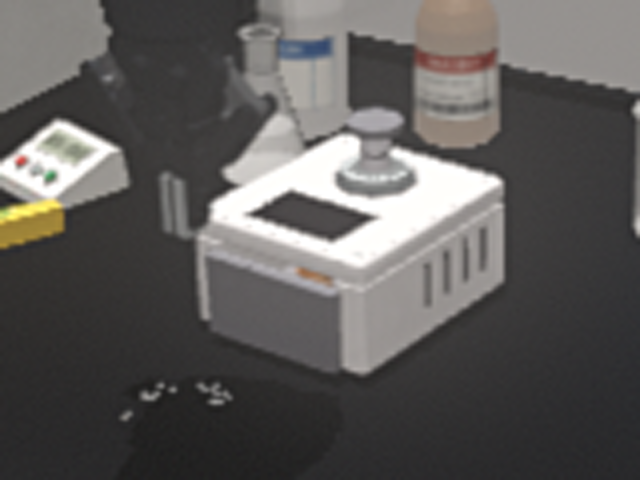

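Drawer is home: the plate is flush and the stop took over 16 N. Now the plunger.

```bash

python3 -m handwheel '[{"tx":0,"ty":0,"tz":-30,"ax":0,"ay":0,"az":0,"claw":255},{"tx":0,"ty":10,"tz":-30,"ax":0,"ay":0,"az":0,"claw":255},{"tx":0,"ty":30,"tz":0,"ax":0,"ay":0,"az":0,"claw":255},{"tx":0,"ty":35,"tz":0,"ax":0,"ay":0,"az":0,"claw":255},{"tx":0,"ty":35,"tz":0,"ax":0,"ay":0,"az":0,"claw":255}]'
python3 -m handwheel '[{"tx":0,"ty":30,"tz":0,"ax":0,"ay":0,"az":0,"claw":255},{"tx":0,"ty":20,"tz":0,"ax":0,"ay":0,"az":0,"claw":255},{"tx":0,"ty":12,"tz":0,"ax":0,"ay":0,"az":0,"claw":255},{"tx":0,"ty":0,"tz":0,"ax":0,"ay":0,"az":0,"claw":255},{"tx":0,"ty":0,"tz":0,"ax":0,"ay":0,"az":0,"claw":255}]'
python3 -c "
from h import *;togo([.6855,.1238,.31])
"
```

```text
time_s: 17.1
tool_pos: [0.621, 0.1312, 0.3415]
tcp_rot: [0.739, 0.674, 0.001, 0.001]
contact_force: [0.6, 1.2, -0.2]
grip_width: -0.0003
time_s: 17.6
tool_pos: [0.6814, 0.1255, 0.3405]
tcp_rot: [0.739, 0.674, -0.0, -0.0]
contact_force: [0.0, 0.3, 0.6]
grip_width: -0.0005
t 17.6 pos [0.6814 0.1255 0.3405] tx,ty,tz mm [-1.3  4.3 30.5] xax ang err to reader y -0.000507442303032013 z [-6.e-04 -2.e-04 -1.e+00] j [ 0.18  0.46  0.26  1.38 -0.    0.27] w -0.0005265083753281281 F [0.  0.3 0.6]
```

```bash

python3 -m handwheel '[{"tx":-1,"ty":4,"tz":10,"ax":0,"ay":0,"az":0,"claw":255},{"tx":0,"ty":0,"tz":15,"ax":0,"ay":0,"az":0,"claw":255},{"tx":0,"ty":0,"tz":7,"ax":0,"ay":0,"az":0,"claw":255},{"tx":0,"ty":0,"tz":0,"ax":0,"ay":0,"az":0,"claw":255},{"tx":0,"ty":0,"tz":0,"ax":0,"ay":0,"az":0,"claw":255}]'
python3 -c "
from h import *;togo([.6855,.1238,.297])
i=camera('top');cv2.imwrite('pics/t14.png',cv2.resize(i[110:200,120:240],None,fx=5,fy=5,interpolation=2))
i=camera('wrist');cv2.imwrite('pics/w14.png',i)
i=camera('scene');cv2.imwrite('pics/s14.png',cv2.resize(i[130:210,200:290],None,fx=7,fy=7,interpolation=2))"
```

```text
time_s: 18.1
tool_pos: [0.685, 0.1243, 0.3094]
tcp_rot: [0.739, 0.674, -0.0, -0.0]
contact_force: [0.2, 0.2, -0.4]
grip_width: 0.0002
t 18.1 pos [0.685  0.1243 0.3094] tx,ty,tz mm [-0.4  0.6 12.4] xax ang err to reader y -0.0001486881154693087 z [-0. -0. -1.] j [ 0.18  0.47  0.21  1.31 -0.    0.27] w 0.00018030393027154254 F [ 0.2  0.2 -0.4]
```

View pics/w14.png

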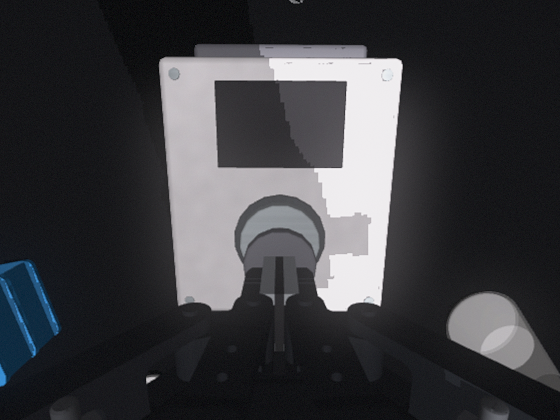

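View pics/s14.png

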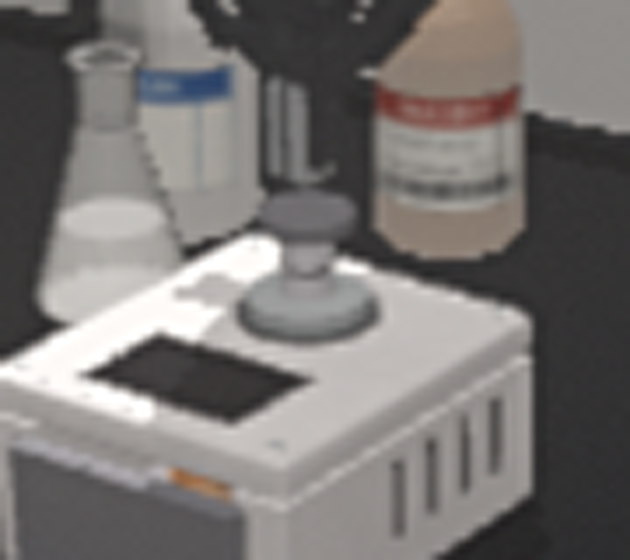

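```bash

python3 -m handwheel '[{"tx":0,"ty":0,"tz":4,"ax":0,"ay":0,"az":0,"claw":255},{"tx":0,"ty":0,"tz":4,"ax":0,"ay":0,"az":0,"claw":255},{"tx":0,"ty":0,"tz":2,"ax":0,"ay":0,"az":0,"claw":255},{"tx":0,"ty":0,"tz":0,"ax":0,"ay":0,"az":0,"claw":255},{"tx":0,"ty":0,"tz":0,"ax":0,"ay":0,"az":0,"claw":255}]'
```

```text
time_s: 18.75
tool_pos: [0.6852, 0.1242, 0.2991]
tcp_rot: [0.739, 0.674, -0.0, -0.0]
contact_force: [-1.3, -0.7, -0.2]
grip_width: 0.0
```

```bash

python3 -m handwheel '[{"tx":0,"ty":0,"tz":1,"ax":0,"ay":0,"az":0,"claw":255},{"tx":0,"ty":0,"tz":1,"ax":0,"ay":0,"az":0,"claw":255},{"tx":0,"ty":0,"tz":0,"ax":0,"ay":0,"az":0,"claw":255},{"tx":0,"ty":0,"tz":0,"ax":0,"ay":0,"az":0,"claw":255},{"tx":0,"ty":0,"tz":0,"ax":0,"ay":0,"az":0,"claw":255}]'
```

```text
time_s: 19.25
tool_pos: [0.6853, 0.1242, 0.2975]
tcp_rot: [0.739, 0.674, 0.0, 0.0]
contact_force: [0.5, 1.1, 1.1]
grip_width: 0.0
```

```bash

python3 -m handwheel '[{"tx":0,"ty":0,"tz":1,"ax":0,"ay":0,"az":0,"claw":255},{"tx":0,"ty":0,"tz":1,"ax":0,"ay":0,"az":0,"claw":255},{"tx":0,"ty":0,"tz":0,"ax":0,"ay":0,"az":0,"claw":255},{"tx":0,"ty":0,"tz":0,"ax":0,"ay":0,"az":0,"claw":255},{"tx":0,"ty":0,"tz":0,"ax":0,"ay":0,"az":0,"claw":255}]'
```

```text
time_s: 19.75
tool_pos: [0.6853, 0.1242, 0.2953]
tcp_rot: [0.739, 0.674, 0.0, 0.0]
contact_force: [0.9, 0.2, 2.7]
grip_width: -0.0
```

```bash

python3 -m handwheel '[{"tx":0,"ty":0,"tz":1,"ax":0,"ay":0,"az":0,"claw":255},{"tx":0,"ty":0,"tz":1,"ax":0,"ay":0,"az":0,"claw":255},{"tx":0,"ty":0,"tz":1,"ax":0,"ay":0,"az":0,"claw":255},{"tx":0,"ty":0,"tz":1,"ax":0,"ay":0,"az":0,"claw":255},{"tx":0,"ty":0,"tz":0,"ax":0,"ay":0,"az":0,"claw":255}]'
python3 -m handwheel '[{"tx":0,"ty":0,"tz":1,"ax":0,"ay":0,"az":0,"claw":255},{"tx":0,"ty":0,"tz":1,"ax":0,"ay":0,"az":0,"claw":255},{"tx":0,"ty":0,"tz":1,"ax":0,"ay":0,"az":0,"claw":255},{"tx":0,"ty":0,"tz":0,"ax":0,"ay":0,"az":0,"claw":255},{"tx":0,"ty":0,"tz":0,"ax":0,"ay":0,"az":0,"claw":255}]'
python3 -c "
from h import *;togo([.6855,.1238,.287])
a=[]
for k in range(4):
  i=camera('scene'); o=get_obs(); a.append([o['tool_pos'][2],o['contact_force'][2]])
print(np.array(a))
cv2.imwrite('pics/s15.png',cv2.resize(i[130:190,215:275],None,fx=9,fy=9,interpolation=2))"
```

```text
time_s: 20.25
tool_pos: [0.6853, 0.1242, 0.2913]
tcp_rot: [0.739, 0.674, 0.0, 0.0]
contact_force: [0.3, 0.2, 5.0]
grip_width: -0.0
time_s: 20.75
tool_pos: [0.6853, 0.1242, 0.2886]
tcp_rot: [0.739, 0.674, 0.0, 0.0]
contact_force: [-0.2, 0.2, 6.0]
grip_width: -0.0003
t 20.75 pos [0.6853 0.1242 0.2886] tx,ty,tz mm [-0.4  0.2  1.6] xax ang err to reader y -0.00030725751346749597 z [ 6.e-04  1.e-04 -1.e+00] j [ 0.18  0.47  0.17  1.27 -0.    0.27] w -0.0002866749512937593 F [-0.2  0.2  6. ]
[[0.28863846 6.02013427]
 [0.28861821 6.52437469]
 [0.28861286 5.88178833]
 [0.28863472 5.88325989]]
```

View pics/s15.png

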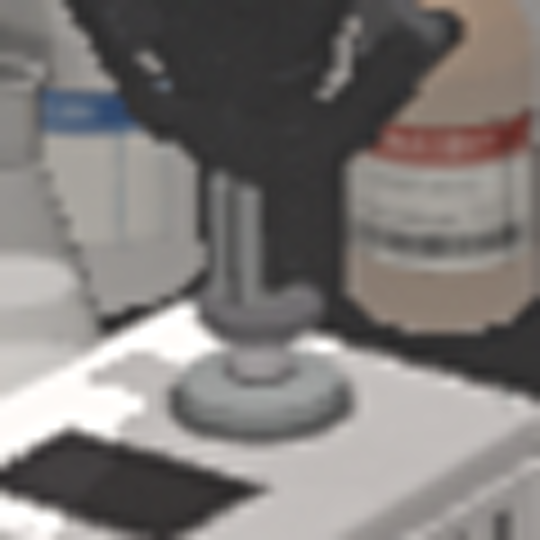

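```bash

python3 -m handwheel '[{"tx":0,"ty":0,"tz":1,"ax":0,"ay":0,"az":0,"claw":255},{"tx":0,"ty":0,"tz":0.8,"ax":0,"ay":0,"az":0,"claw":255},{"tx":0,"ty":0,"tz":0,"ax":0,"ay":0,"az":0,"claw":255},{"tx":0,"ty":0,"tz":0,"ax":0,"ay":0,"az":0,"claw":255},{"tx":0,"ty":0,"tz":0,"ax":0,"ay":0,"az":0,"claw":255}]'
python3 -c "
from h import *
a=[]
for k in range(12):
  i=camera('scene'); o=get_obs(); a.append([o['tool_pos'][2],o['contact_force'][2]])
print(np.mean(a,0),np.std(a,0))
cv2.imwrite('pics/s16.png',cv2.resize(i[130:190,215:275],None,fx=9,fy=9,interpolation=2))
c=info('scene'); w=lambda z:[round(float(t),2) for t in proj(c,[.6854,.1229,z])]; print('cap top proj rel/half/now',w(.124),w(.114),'collar',w(.092))
i=camera('top');cv2.imwrite('pics/t16.png',i)"
```

```text
time_s: 21.45
tool_pos: [0.6853, 0.1242, 0.287]
tcp_rot: [0.739, 0.674, 0.0, 0.0]
contact_force: [-1.1, 0.0, 6.9]
grip_width: 0.0001
[0.28701016 6.50406349] [2.07990498e-05 1.70931054e-01]
cap top proj rel/half/now [243.38, 159.83] [243.46, 163.51] collar [243.64, 171.53]
```

View pics/s16.png

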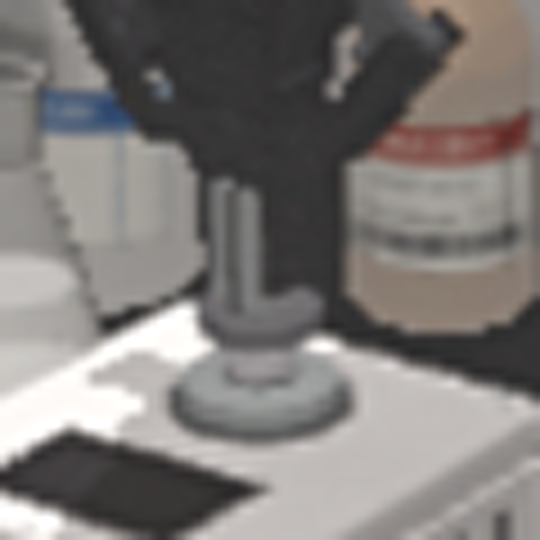

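View pics/t16.png

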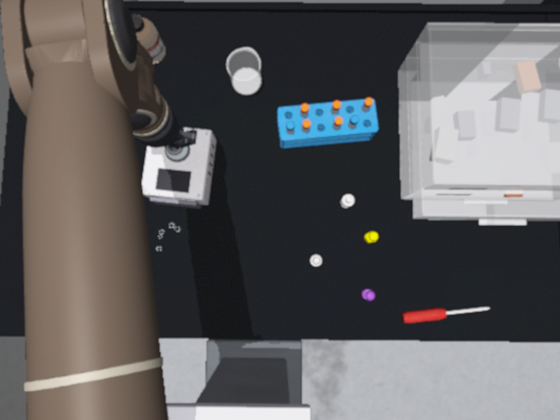

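```bash
python3 - <<'E'
from h import *
def back(fn,f,y0,x0,h,w):
    i=cv2.imread(fn); return cv2.resize(i,(w,h),interpolation=cv2.INTER_AREA).astype(float).mean(2),y0,x0
for fn,f,y0,x0,h,w in [('pics/s14.png',7,130,200,80,90),('pics/s15.png',9,130,215,60,60),('pics/s16.png',9,130,215,60,60)]:
    g,y0,x0=back(fn,f,y0,x0,h,w)
    print(fn)
    for u in (241,243,245,247): print(u,g[158-y0:178-y0,u-x0].round().astype(int))
E
```

```text
pics/s14.png
241 [110 112 111 111 106  89  93 129 142 137 122 124 144 147 150 157 156 145
 129 111]
243 [110 110 110 112 110  93 100 139 155 155 143 117 149 154 153 158 157 148
 131 112]
245 [110 111 111 112 107  92 100 139 151 143 114 113 144 148 150 159 158 145
 131 111]
247 [110 113 112 110 101  87  87 113 126 156 161 142 136 140 152 160 156 133
 122  99]
pics/s15.png
241 [102 101  95  96  95  96 109 109  93  93 124 146 142 126 122 155 157 146
 130 111]
243 [110 110 109 109 116 120 114 109  96  94 120 154 157 145 116 154 159 150
 131 112]
245 [ 54  53  53  58  85 114 113 109  93  92 120 148 148 133 116 156 160 146
 131 111]
247 [ 56  59  56  77 113 114 111 104  88 112 162 148 131 118 147 161 156 133
 122  98]
pics/s16.png
241 [102 100  96  96  95  94  93 109 108  90 100 140 148 137 123 154 158 146
 130 110]
243 [108 109 109 108 111 120 119 110 107  92 100 139 156 149 127 138 156 150
 131 111]
245 [ 54  56  53  51  67 107 115 112 107  91 102 146 151 140 116 154 160 146
 131 111]
247 [ 55  57  55  61  97 115 113 109  94  88 113 141 138 131 133 158 157 134
 122  98]
```

```bash
python3 -c "
from h import *
from plant import job_done
o=get_obs();print(o['time_s'],o['tool_pos'],o['contact_force'],np.abs(o['dq']).max());print(job_done())"
```

```text
22.1 [0.68524806 0.12422174 0.28704195] [ 0.09269582 -0.31332534  6.80712008] 0.0024115973105974433
the job is handed in; nothing more can be done
None
```

The job is handed in at 22.1 s of the 58 s allowed. I gripped the amber vial by its cap and stood it in the drawer's well. Then I released it, pushed the drawer home, and pressed the plunger to half travel, where the closed fingers still hold it.

- **Vial:** the wrist and scene pictures after release showed it upright and centred in the well. After the drawer closed I saw only a strip of amber through the gap above the plate.
- **Drawer:** the plate sits flush with the housing, and the stop took about 17 N before I backed off.
- **Plunger:** the three checks on its travel agree only roughly.
  - The fingertip height gives 10.0 mm.
  - The scene picture gives about 9.6 to 10.9 mm, and the ring mark was too faint there to read sharply.
  - The average spring force of 6.5 N gives about 9 mm, and the last reading of 6.8 N about 9.6 mm.
- **Everything else:** the basket, weight and coloured look-alikes are at the same pixels in the last top picture as in the first.

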